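Lay out four trunnion nuts on their V-rests

TASK

Get the four brass trunnion nuts (the blocks with a round pin on each end) off the bench and ready for gauging: set each one down, without letting it fall, in the blue V-rest made for its length, so that both pins lie home in the Vs and the block hangs free between the two uprights with a little room at each end. Leave the two brass plugs that stand among them where they are.

Things in the scene. Friction and masses are not known exactly. Their poses are not given: they have to be found in the camera images.
- nut_small: Small trunnion nut: loose brass block 22 mm long (its x), section 22 x 22 mm, with a round hole down through its middle; from each end a pin 14 mm in diameter and 20 mm long runs along x (62 mm over all). About 118 g. Origin: its centre, on the pin axis. Starts flat on the bench, z up; ends alike. Grip it across its width at the middle.
- nut_medium: Medium trunnion nut: loose brass block 38 mm long (its x), section 25 x 25 mm, with a round hole down through its middle; from each end a pin 14 mm in diameter and 20 mm long runs along x (78 mm over all). About 201 g. Origin: its centre, on the pin axis. Starts flat on the bench, z up; ends alike. Grip it across its width at the middle.
- nut_large: Large trunnion nut: loose brass block 54 mm long (its x), section 28 x 28 mm, with a round hole down through its middle; from each end a pin 14 mm in diameter and 20 mm long runs along x (94 mm over all). About 320 g. Origin: its centre, on the pin axis. Starts flat on the bench, z up; ends alike. Grip it across its width at the middle.
- nut_largest: Largest trunnion nut: loose brass block 70 mm long (its x), section 31 x 31 mm, with a round hole down through its middle; from each end a pin 14 mm in diameter and 20 mm long runs along x (110 mm over all). About 479 g. Origin: its centre, on the pin axis. Starts flat on the bench, z up; ends alike. Grip it across its width at the middle.
- rest_small: V-rest of the small nut: fixed blue stand, two upright plates 38 mm apart inside (along x), 8 mm to spare at each end of the block. Plates 4 mm thick, 44 wide, top at z 46 mm, each with a 90 degree V from 36 mm wide at the top to a point at z 28, at y = 0. Base 52 x 50 x 8 mm. Origin: centre of the underside; a nut at home has its centre at z 38 mm. Ends alike.
- rest_medium: V-rest of the medium nut: fixed blue stand, two upright plates 54 mm apart inside (along x), 8 mm to spare at each end of the block. Plates 4 mm thick, 44 wide, top at z 46 mm, each with a 90 degree V from 36 mm wide at the top to a point at z 28, at y = 0. Base 68 x 50 x 8 mm. Origin: centre of the underside; a nut at home has its centre at z 38 mm. Ends alike.
- rest_large: V-rest of the large nut: fixed blue stand, two upright plates 70 mm apart inside (along x), 8 mm to spare at each end of the block. Plates 4 mm thick, 44 wide, top at z 46 mm, each with a 90 degree V from 36 mm wide at the top to a point at z 28, at y = 0. Base 84 x 50 x 8 mm. Origin: centre of the underside; a nut at home has its centre at z 38 mm. Ends alike.
- rest_largest: V-rest of the largest nut: fixed blue stand, two upright plates 86 mm apart inside (along x), 8 mm to spare at each end of the block. Plates 4 mm thick, 44 wide, top at z 46 mm, each with a 90 degree V from 36 mm wide at the top to a point at z 28, at y = 0. Base 100 x 50 x 8 mm. Origin: centre of the underside; a nut at home has its centre at z 38 mm. Ends alike.
- brass_plug_1: A brass pipe plug: a 25 mm disc 11 mm high with a 14 mm square head on it, 23 mm high in all, standing loose among the nuts and rests. Not part of the job: leave it where it is. Origin: centre of its underside.
- brass_plug_2: A brass pipe plug: a 25 mm disc 11 mm high with a 14 mm square head on it, 23 mm high in all, standing loose among the nuts and rests. Not part of the job: leave it where it is. Origin: centre of its underside.

How it is judged (in metres and radians):
At the end, for the whole second after the job is handed in: Each nut lies at rest in the rest of its own size: its centre within 10 mm of the middle along the rest's x and within 5 mm across it, 34 to 41 mm above the rest's underside, its pins within 0.1 rad of the rest's x axis; each brass plug within 15 mm of where it stood (x of nut_small in the frame of rest_small between -0.01 and 0.01 m and y of nut_small in the frame of rest_small between -0.005 and 0.005 m and z of nut_small in the frame of rest_small between 0.034 and 0.041 m and angle between the x axis of nut_small and the x axis of rest_small, either way round below 0.1 rad and linear speed of each of nut_small, nut_medium, nut_large, nut_largest below 0.02 m/s and angular speed of each of nut_small, nut_medium, nut_large, nut_largest below 0.2 rad/s and x of nut_medium in the frame of rest_medium between -0.01 and 0.01 m and y of nut_medium in the frame of rest_medium between -0.005 and 0.005 m and z of nut_medium in the frame of rest_medium between 0.034 and 0.041 m and angle between the x axis of nut_medium and the x axis of rest_medium, either way round below 0.1 rad and x of nut_large in the frame of rest_large between -0.01 and 0.01 m and y of nut_large in the frame of rest_large between -0.005 and 0.005 m and z of nut_large in the frame of rest_large between 0.034 and 0.041 m and angle between the x axis of nut_large and the x axis of rest_large, either way round below 0.1 rad and x of nut_largest in the frame of rest_largest between -0.01 and 0.01 m and y of nut_largest in the frame of rest_largest between -0.005 and 0.005 m and z of nut_largest in the frame of rest_largest between 0.034 and 0.041 m and angle between the x axis of nut_largest and the x axis of rest_largest, either way round below 0.1 rad and distance of each of brass_plug_1, brass_plug_2 from where it was at the start of the episode below 0.015 m); the robot touches nothing.
It fails at once if a nut is let fall or thrown instead of being set down ((linear speed of nut_small above 0.8 m/s and contact force between the fingers and nut_small below 0.1 N) or (linear speed of nut_medium above 0.8 m/s and contact force between the fingers and nut_medium below 0.1 N) or (linear speed of nut_large above 0.8 m/s and contact force between the fingers and nut_large below 0.1 N) or (linear speed of nut_largest above 0.8 m/s and contact force between the fingers and nut_largest below 0.1 N)).
It fails at once if a brass plug is pushed out of its place (distance of any of brass_plug_1, brass_plug_2 from where it was at the start of the episode above 0.015 m).
It also fails if it takes over 109 s, if anything falls off the work surface, if the arm or the gripper's body presses on something with over 40 N, if the wrist force passes 120 N, or if a joint passes its speed limit or range.

ROBOT

A 6-joint arm with a two-finger parallel gripper is mounted at the origin on a cart in front of the work surface, level with it; the furniture and walls round the work are solid. World frame = base frame: x ahead of the robot, y to its left, z up, the work surface at z = 0. Lengths are in mm, angles in rad, forces in N, time in s.
With the tool pointing down it reaches from about 275 to 825 mm from the base axis. Payload 5.2 kg.
Tool frame: the origin (TCP) lies on the centre line of the jaws, within the pads' length; the fingertips stand 11 mm ahead of it and the grasp point (between the pads) lies 8 mm behind it; z points along the fingers, y is the line along which they close (so a half turn about z gives the same grasp; the last joint's range is limited). The gripper opens to 93 mm and grips with 3 to 60 N. Pads are 15 mm wide; open, the fingers measure 128 mm over their backs; the gripper's body (75 mm by 188 mm) begins 65 mm behind the grasp point.
Start: joints at [-1.471, 0.259, 1.535, -0, 1.348, -0.203], TCP at [164.028, -524.976, 229.653] pointing down, gripper open.
Joint ranges: [-3.14, 3.14], [-0.91, 2.08], [0.19, 2.58], [-1.22, 4.36], [0.22, 2.71], [-3.12, 3.12]. Speed limits (rad/s): [2.57, 2.57, 3.14, 3.14, 3.14, 3.14].

INTERFACE

Orientations are given as a unit quaternion [w, x, y, z].
In Python, from cell import readout, read_camera, r, find_in gives the robot as it stands. The module is installed in compiled form; this text tells all that it offers.
- The arm moves only by the tool servo_tool, never from a script. Its argument "commands" is a list of rows, each a list of 3 entries, a list of its own where there are three numbers: the shift along the tool's x, y, z normalised to -1 to 1, where 1 is 0.4 m, then the turn, a rotation vector about the tool's x, y, z normalised to -1 to 1, where 1 is 90 degrees, then the opening, from -1 (shut) to 1 (fully open). A call has 1 to 5 rows; each row is the pose to reach, as a shift and turn from the pose commanded when the call began, along the tool's axes at that moment; what a row does not reach only later rows make up. A row lasts 1/12 s, in which the tool goes at most 41.7 mm and 7.16 degrees, less where a joint would pass 70% of its speed; a pose out of reach is approached as far as the arm can. A call with a number of a shift or a turn outside -1 to 1 is refused whole. A call with a gripper value outside its range is refused whole. The fingers move at their own pace and stop on an object; "grip_force" is the grip in N (left out, the last holds). Time passes only in rows, so rows that repeat a pose let the fingers close. It gives the time, the measured TCP pose, the force, the opening and the grip force at its end, in the units of the state.
- readout.state(): the state, without advancing time (a new reading comes with each control period).
- read_camera(name): name is "scene" or "top" or "wrist"; returns a dict with "color" (480x640x3 uint8, red, green, blue), "fx", "fy", "cx", "cy" (pixels), "world_from_camera" (4x4, takes a point from camera to world coordinates). Camera axes: x right, y down, z forward; pixel columns grow to the right and rows downward; lengths in mm; the calibration is good to about 2 mm. A picture is of the moment at which its call begins. There is no depth.
- r.finish_job(): hands the job in; it is judged then, once.
Trained networks look in the newest picture that a camera, given by its name, has taken for a name from the list of things; names that differ only in an ending like _2 or _b are one class to them, and where a whole thing is asked for, a point or a joint stands for the part that bears it (a point fixed in the world has none). Each returns a list of dicts, best first, with "confidence" (0 to 1); they miss things now and then, are a little off and sometimes report something else, mostly with a low value. They report only what shows in the picture. A call takes as long as a camera call.
- find_in(camera, query): "point" ([x, y, z] in mm, in the coordinates of the camera as it stood for that picture, good to about 4 mm: the middle of the surface that is visible of it).
The state is a dict: "clock": time; "joint_pos": joint angles; "dq": joint speeds; "joint_torque": joint torques, N m; "ee_pos": TCP position; "tool_rot": TCP orientation; "wrist_force": force on the tool from outside, world axes, zero at the start; "wrist_torque": the same for the moment, N m; "width": finger opening in mm; "grasp_force": force on a finger pad.
Only numpy, scipy, OpenCV 4.12 (cv2) and the standard library are available. Lean on these libraries where they do the work, as an engineer would, in place of code of your own. Each camera call takes 0.05 s, during which the arm holds its last target. There are 200 camera calls.

## Working session

There is one attempt and no reset: what is moved stays moved. The work goes in short steps, Python scripts to look and compute and a tool call to move; the robot and the scene stay as the last step left them, time stands still between calls to the robot, and variables do not carry over. Pictures are saved under pics/ and viewed, at most 14 in all, crops included, and the job is handed in when it is done.

Besides the shell and the picture viewer there is one more tool, called after ">>>" in YAML: its name, and indented under it one key for each argument. servo_tool: Moves the arm, as the interface text tells. Its arguments: {"type":"object","properties":{"commands":{"type":"array","items":{"type":"array"}},"grip_force":{"type":"number"}},"required":["commands"]}

```bash
mkdir -p pics; cat > h.py <<'E'
import numpy as np, cv2
from cell import readout, read_camera, r, find_in
def pic(cam,name):
    d=read_camera(cam); cv2.imwrite(f'pics/{name}.png',d['color'][:,:,::-1]); return d
def world(d,p):
    return (np.array(d['world_from_camera'])@np.r_[p,1])[:3]
def px(d,u,v,z):
    T=np.array(d['world_from_camera']); k=T[:3,:3]@np.array([(u-d['cx'])/d['fx'],(v-d['cy'])/d['fy'],1]); o=T[:3,3]
    return o+k*(z-o[2])/k[2]
def proj(d,P):
    T=np.linalg.inv(np.array(d['world_from_camera'])); c=T[:3,:3]@np.array(P)+T[:3,3]
    return c[0]/c[2]*d['fx']+d['cx'], c[1]/c[2]*d['fy']+d['cy']
E
python3 - <<'E'
from h import *
print(readout.state())
for c in ['top','scene']:
    d=pic(c,c+'0'); print(c,np.round(d['world_from_camera'],3).tolist(),d['fx'],d['cx'],d['cy'])
    for n in ['nut_small','nut_medium','nut_large','nut_largest','rest_small','rest_medium','rest_large','rest_largest','brass_plug_1']:
        for f in find_in(c,n)[:3]: print(n,round(f['confidence'],2),np.round(world(d,f['point'])),np.round(proj(d,world(d,f['point']))))
E
```

```text
{'clock': 0.0, 'joint_pos': array([-1.47078270e+00,  2.59353660e-01,  1.53607039e+00, -5.57832748e-05,
        1.34797243e+00, -2.02804331e-01]), 'dq': array([ 1.77731028e-04,  1.49759954e-03, -2.71354057e-03,  6.63228791e-04,
        4.03424834e-04,  7.90481915e-05]), 'joint_torque': array([ 5.62889763e-04, -4.37304318e+01, -2.84001070e+01,  7.17533450e-02,
        4.13732626e-02, -1.37831066e-04]), 'ee_pos': array([ 163.96459932, -524.44852382,  228.81703534]), 'tool_rot': array([-9.02116974e-04,  9.88558206e-01,  1.50837195e-01,  1.91730186e-05]), 'wrist_force': array([ 0.19434545,  0.58420319, -0.66888049]), 'wrist_torque': array([ 0.01336397,  0.03495572, -0.02268369]), 'grasp_force': 0.0, 'width': 92.93191001155894}
top [[-0.004, -0.986, 0.166, 368.556], [-1.0, 0.007, 0.016, -46.992], [-0.017, -0.166, -0.986, 886.997], [0.0, 0.0, 0.0, 1.0]] 568.0340101662546 324.25590139048495 237.45969726987653
nut_small 0.59 [ 450. -203.   20.] [436. 278.]
nut_medium 0.81 [423.  13.  22.] [294. 296.]
nut_large 0.93 [443. -93.  24.] [364. 283.]
nut_largest 0.56 [426. 124.  32.] [220. 295.]
res
[... 411 characters left out ...]
244.]
scene [[0.538, -0.464, 0.704, -81.445], [-0.843, -0.295, 0.45, -424.657], [-0.002, -0.835, -0.55, 520.11], [0.0, 0.0, 0.0, 1.0]] 528.7392896206799 317.1456097633878 240.67227481194487
nut_small 0.96 [ 447. -206.   20.] [389. 317.]
nut_medium 0.9 [417.  11.  17.] [254. 280.]
nut_large 0.92 [435. -98.  21.] [319. 295.]
nut_large 0.65 [ 446. -207.   18.] [389. 319.]
nut_largest 0.93 [430. 118.  21.] [208. 252.]
rest_small 0.56 [574.   7.  23.] [311. 232.]
rest_medium 0.62 [ 602. -174.   21.] [413. 256.]
rest_large 0.77 [610. -74.  16.] [361. 239.]
rest_largest 0.87 [589. 111.   7.] [269. 219.]
brass_plug_1 0.67 [506.  61.  12.] [263. 246.]
brass_plug_1 0.62 [ 502. -144.   11.] [368. 287.]
```

```bash
python3 - <<'E'
import cv2
i=cv2.imread('pics/top0.png')[140:340,160:480]
cv2.imwrite('pics/crop.png',cv2.resize(i,None,fx=2.5,fy=2.5,interpolation=cv2.INTER_CUBIC))
E
```

```text
(no output)
```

View pics/crop.png

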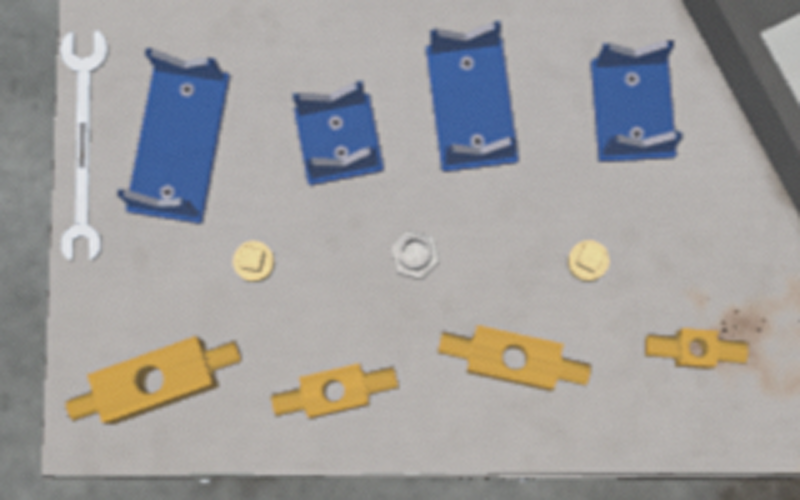

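View pics/scene0.png

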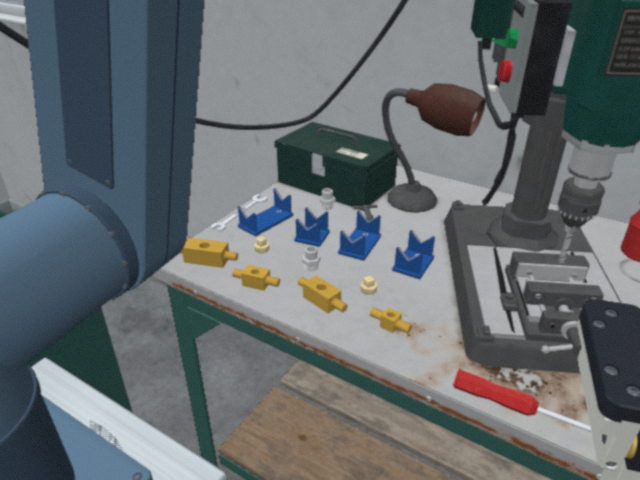

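The crop shows, left to right, the rests largest, small, large and medium, with their x axes roughly along world x. The nuts lie in front of them, roughly along world y, and the plugs are at crop (253,261) and (589,260). Next I'll fit poses by matching silhouettes.

```bash
cat > fit.py <<'E'
from h import *
from scipy.optimize import minimize
N={'small':(22,22),'medium':(38,25),'large':(54,28),'largest':(70,31)}
def box(x0,x1,y0,y1,z0,z1): return np.array([[x,y,z] for x in(x0,x1) for y in(y0,y1) for z in(z0,z1)],float)
def nut(k,zc=None):
    L,s=N[k]; z=s/2 if zc is None else zc; h=L/2; t=np.linspace(0,2*np.pi,16)
    P=[box(-h,h,-s/2,s/2,z-s/2,z+s/2)]
    for g in(-1,1): P.append(np.vstack([np.c_[np.full(16,g*e),7*np.cos(t),z+7*np.sin(t)] for e in(h,h+20)]))
    return P
def rest(k):
    i=N[k][0]/2+8; P=[box(-i-7,i+7,-25,25,0,8)]
    for g in(-1,1):
        for q in([(-22,8),(-22,46),(-18,46),(0,28),(0,8)],):
            for m in(1,-1): P.append(np.array([[g*(i+e),m*y,z] for e in(0,4) for y,z in q]))
    return P
def sil(d,parts,p,S,roi):
    x,y,a=p; R=np.array([[np.cos(a),-np.sin(a),0],[np.sin(a),np.cos(a),0],[0,0,1]])
    m=np.zeros((roi[3]*S,roi[2]*S),np.uint8)
    for Q in parts:
        W=Q@R.T+[x,y,0]; T=np.linalg.inv(np.array(d['world_from_camera'])); C=W@T[:3,:3].T+T[:3,3]
        uv=np.c_[C[:,0]/C[:,2]*d['fx']+d['cx'],C[:,1]/C[:,2]*d['fy']+d['cy']]
        uv=(uv-roi[:2]+.5)*S-.5
        cv2.fillConvexPoly(m,cv2.convexHull(np.round(uv*16).astype(np.int32)),1,shift=4)
    return m
def mask(d,kind):
    h=cv2.cvtColor(d['color'],cv2.COLOR_RGB2HSV)
    return cv2.inRange(h,(14,140,60),(26,255,255)) if kind=='nut' else cv2.inRange(h,(100,75,30),(125,255,255))
def fit(d,kind,k,g,pad=38,zc=None,amb=(0,)):
    parts=nut(k,zc) if kind=='nut' else rest(k); S=4
    u,v=proj(d,[g[0],g[1],15]); roi=np.array([int(u)-pad,int(v)-pad,2*pad,2*pad])
    M=mask(d,kind); M=M[roi[1]:roi[1]+roi[3],roi[0]:roi[0]+roi[2]]
    n,l,st,c=cv2.connectedComponentsWithStats(M); 
    M=cv2.resize(M,None,fx=S,fy=S,interpolation=cv2.INTER_LINEAR)>127
    def f(p):
        m=sil(d,parts,p,S,roi)>0; return 1-(m&M).sum()/max(1,(m|M).sum())
    best=min((minimize(f,[g[0],g[1],g[2]+a],method='Nelder-Mead',options=dict(initial_simplex=[[g[0]+i,g[1]+j,g[2]+a+t] for i,j,t in((0,0,0),(6,0,.05),(0,6,-.05),(-4,-4,.15))],xatol=.02,fatol=1e-5)) for a in(-.2,0,.2)),key=lambda s:s.fun)
    return best.x,1-best.fun,sil(d,parts,best.x,1,(0,0,640,480))
E
python3 - <<'E'
from fit import *
G={('nut','small'):(450,-204,1.5),('nut','medium'):(421,13,1.7),('nut','large'):(440,-94,1.4),('nut','largest'):(428,122,1.8),
('rest','small'):(587,10,.1),('rest','medium'):(604,-175,0),('rest','large'):(610,-75,.1),('rest','largest'):(588,112,-.2)}
for c,pad in(('top',45),('scene',45)):
    d=pic(c,c+'1'); im=d['color'][:,:,::-1].copy()
    for (kd,k),g in G.items():
        p,s,m=fit(d,kd,k,g,pad); print(c,kd,k,np.round(p,2),round(s,3))
        cs,_=cv2.findContours(m,0,2); cv2.drawContours(im,cs,-1,(0,0,255),1)
    cv2.imwrite(f'pics/fit_{c}.png',im)
E
```

```text
top nut small [ 449.51 -207.54    1.56] 0.613
top nut medium [424.73  14.34   1.76] 0.628
top nut large [444.12 -94.63   1.37] 0.712
top nut largest [431.64 125.8    1.88] 0.729
top rest small [5.8514e+02 1.3630e+01 1.9000e-01] 0.534
top rest medium [ 6.0461e+02 -1.7411e+02  4.0000e-02] 0.783
top rest large [ 6.0932e+02 -7.1100e+01  1.0000e-01] 0.753
top rest largest [ 5.8389e+02  1.1672e+02 -1.7000e-01] 0.835
scene nut small [ 453.96 -207.25    1.44] 0.756
scene nut medium [428.6   18.19   1.72] 0.495
scene nut large [449.1  -91.73   1.28] 0.825
scene nut largest [435.48 130.02   1.82] 0.714
scene rest small [5.9009e+02 1.6170e+01 2.4000e-01] 0.428
scene rest medium [ 6.1034e+02 -1.7226e+02  7.0000e-02] 0.7
scene rest large [ 6.1448e+02 -6.8540e+01  1.3000e-01] 0.618
scene rest largest [ 5.8945e+02  1.2112e+02 -1.9000e-01] 0.646
```

View pics/fit_top.png

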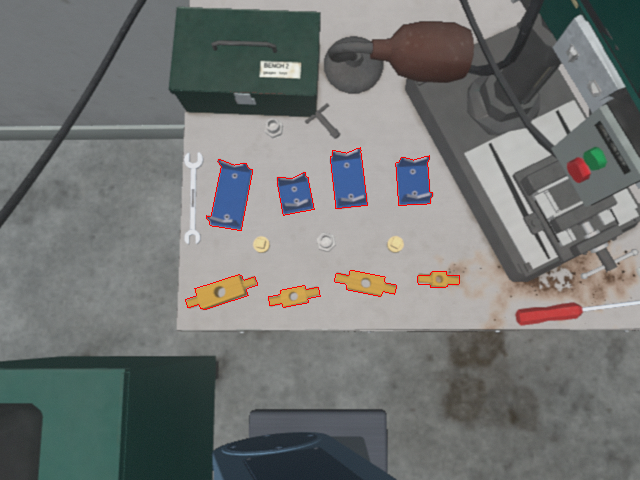

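```bash
cat > plan.py <<'E'
from h import *
from scipy.spatial.transform import Rotation as R
def down(yaw): return R.from_matrix([[np.cos(yaw),np.sin(yaw),0],[np.sin(yaw),-np.cos(yaw),0],[0,0,-1]])
def plan(W,start=None):
    s=readout.state(); p=np.array(s['ee_pos']); q=R.from_quat(np.roll(s['tool_rot'],-1))
    if start: p,q=np.array(start[:3],float),down(start[3])
    m=q.as_matrix(); print('t',round(s['clock'],2),'now',np.round(p,1),'yaw',round(np.arctan2(m[1,0],m[0,0]),3),'w',round(s['width'],1),'F',np.round(s['wrist_force'],1),'j6',round(s['joint_pos'][5],2))
    for w in W:
        t=down(w[3]); print(w,np.round(q.inv().apply(np.array(w[:3])-p)/400,3).tolist(),np.round((q.inv()*t).as_rotvec()/(np.pi/2),3).tolist()); p,q=np.array(w[:3],float),t
E
python3 - <<'E'
from plan import *
plan([(250,-420,225,.75),(350,-310,210,1.2),(415,-207,180,1.56)])
E
```

```text
t 1.1 now [ 164.  -525.   229.7] yaw 0.303 w 92.8 F [ 0.  -0.2  0.2] j6 -0.2
(250, -420, 225, 0.75) [0.283, -0.186, 0.012] [0.0, 0.0, -0.285]
(350, -310, 210, 1.2) [0.37, -0.031, 0.038] [0.0, 0.0, -0.286]
(415, -207, 180, 1.56) [0.299, 0.058, 0.075] [0.0, 0.0, -0.229]
```

>>> servo_tool:
  commands:
    - [[0.283,-0.186,0.012],[0,0,-0.285],0.2]
    - [[0.283,-0.186,0.012],[0,0,-0.285],0.2]
    - [[0.283,-0.186,0.012],[0,0,-0.285],0.2]
    - [[0.283,-0.186,0.012],[0,0,-0.285],0.2]
    - [[0.283,-0.186,0.012],[0,0,-0.285],0.2]

```text
clock: 1.52
ee_pos: [251.6, -417.5, 225.0]
tool_rot: [-0.0, 0.929, 0.37, 0.0]
wrist_force: [0.3, 0.3, 0.8]
width: 64.2
grasp_force: 0.0
```

>>> servo_tool:
  commands:
    - [[0.37,-0.031,0.038],[0,0,-0.286],0.2]
    - [[0.37,-0.031,0.038],[0,0,-0.286],0.2]
    - [[0.37,-0.031,0.038],[0,0,-0.286],0.2]
    - [[0.37,-0.031,0.038],[0,0,-0.286],0.2]
    - [[0.37,-0.031,0.038],[0,0,-0.286],0.2]

```text
clock: 1.93
ee_pos: [351.5, -307.7, 209.3]
tool_rot: [-0.0, 0.824, 0.566, 0.001]
wrist_force: [-0.4, 0.6, -0.7]
width: 55.8
grasp_force: 0.0
```

>>> servo_tool:
  commands:
    - [[0.299,0.058,0.075],[0,0,-0.229],0.2]
    - [[0.299,0.058,0.075],[0,0,-0.229],0.2]
    - [[0.299,0.058,0.075],[0,0,-0.229],0.2]
    - [[0.299,0.058,0.075],[0,0,-0.229],0.2]
    - [[0.299,0.058,0.075],[0,0,-0.229],0.2]

```text
clock: 2.35
ee_pos: [415.1, -206.7, 179.3]
tool_rot: [-0.0, 0.711, 0.703, -0.0]
wrist_force: [0.3, -0.0, -0.1]
width: 55.9
grasp_force: 0.0
```

```bash
python3 - <<'E'
from fit import *
from plan import *
d=pic('wrist','w1'); print(np.round(d['world_from_camera'],3).tolist(),d['fx'])
for k,g in (('small',(451,-207,1.53)),('large',(446,-94,1.35))):
    print(proj(d,[g[0],g[1],11]))
p,s,m=fit(d,'nut','small',(451,-207,1.53),170); print(p,s)
im=d['color'][:,:,::-1].copy()
cs,_=cv2.findContours(m,0,2); cv2.drawContours(im,cs,-1,(0,0,255),1); cv2.imwrite('pics/w1f.png',im)
plan([])
E
```

```text
[[1.0, -0.009, -0.004, 414.692], [-0.01, -0.965, -0.263, -133.432], [-0.002, 0.263, -0.965, 334.21], [0.0, 0.0, 0.0, 1.0]] 392.27795989426414
(np.float64(356.79466876693135), np.float64(227.9702111694893))
(np.float64(353.16916213673824), np.float64(84.43542963980371))
[ 444.44139747 -206.86649269    1.74992925] 0.015448190630672376
t 2.4 now [ 414.8 -208.1  179.7] yaw 1.558 w 55.6 F [-0.1 -0.1  0. ] j6 -0.69
```

View pics/w1f.png

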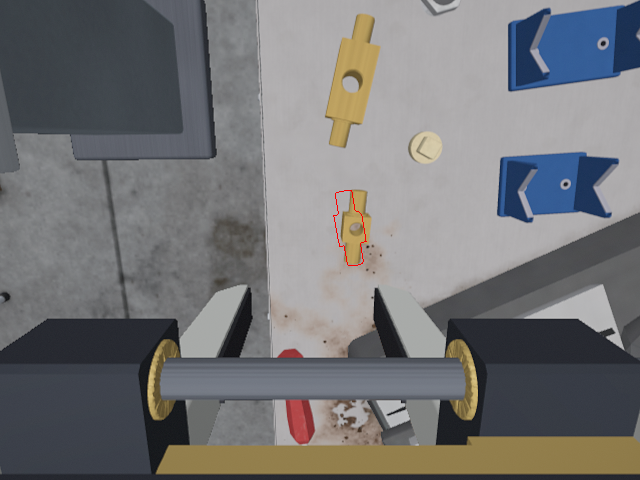

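The wrist view shows the small nut with its hole at (356,228), right where the averaged pose predicts. The large nut is at (352,82), a plug at (426,147), and the medium rest at (558,187). The overlay is off because the colour mask missed the nut, so I'll loosen the mask and refit.

```bash
python3 - <<'E'
s=open('fit.py').read()
s=s.replace("(14,140,60),(26,255,255)","(14,105,50),(28,255,255)")
s=s.replace("n,l,st,c=cv2.connectedComponentsWithStats(M); ","n,l,st,c=cv2.connectedComponentsWithStats(M); ids=[i for i in range(1,n) if st[i,4]>150]; j=min(ids,key=lambda i:np.hypot(*(c[i]-pad))); M=np.uint8(l==j)*255; cc,_=cv2.findContours(M,0,2); M=cv2.drawContours(M,cc,-1,255,-1)")
open('fit.py','w').write(s)
E
python3 - <<'E'
from fit import *
from plan import *
d=pic('wrist','w2'); im=d['color'][:,:,::-1].copy()
for kd,k,g,pad in (('nut','small',(451,-207,1.53),75),('nut','large',(446,-94,1.35),80),('rest','medium',(607,-173,.05),70)):
    p,s,m=fit(d,kd,k,g,pad); print(kd,k,np.round(p,2),round(s,3))
    cs,_=cv2.findContours(m,0,2); cv2.drawContours(im,cs,-1,(0,0,255),1)
cv2.imwrite('pics/w2f.png',im[:300,250:])
d=pic('top','t2')
for kd,k,g,pad in (('nut','small',(451,-207,1.53),45),('rest','medium',(607,-173,.05),45),('rest','small',(587,14,.2),45)):
    p,s,m=fit(d,kd,k,g,pad); print(kd,k,np.round(p,2),round(s,3))
E
```

```text
nut small [ 449.23 -206.28    1.51] 0.907
nut large [443.43 -94.01   1.34] 0.944
rest medium [ 6.0399e+02 -1.7274e+02  5.0000e-02] 0.865
nut small [ 450.53 -207.36    1.54] 0.666
rest medium [ 6.0482e+02 -1.7448e+02  7.0000e-02] 0.8
rest small [5.8654e+02 1.4130e+01 1.8000e-01] 0.856
```

View pics/w2f.png

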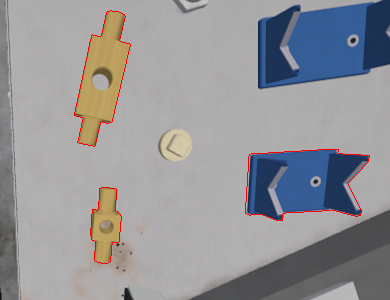

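```bash
python3 - <<'E'
from plan import *
plan([(450,-207,90,1.52),(450,-207,15,1.52)])
E
```

```text
t 2.5 now [ 414.5 -209.2  180.1] yaw 1.556 w 55.7 F [-0.  -0.4 -0.7] j6 -0.69
(450, -207, 90, 1.52) [0.007, 0.089, 0.225] [0.0, 0.001, 0.023]
(450, -207, 15, 1.52) [0.0, 0.0, 0.187] [0.0, 0.0, 0.0]
```

>>> servo_tool:
  commands:
    - [[0.0,0.088,0.225],[0,0,0.025],0.2]
    - [[0.0,0.088,0.225],[0,0,0.025],0.2]
    - [[0.0,0.088,0.225],[0,0,0.025],0.2]
    - [[0.0,0.088,0.225],[0,0,0.025],0.2]

```text
clock: 2.83
ee_pos: [448.2, -208.4, 86.6]
tool_rot: [-0.003, 0.726, 0.688, -0.001]
wrist_force: [-0.7, 0.5, -0.3]
width: 55.9
grasp_force: 0.0
```

>>> servo_tool:
  commands:
    - [[0,0,0.08],[0,0,0],0.2]
    - [[0,0,0.15],[0,0,0],0.2]
    - [[0,0,0.187],[0,0,0],0.2]
    - [[0,0,0.187],[0,0,0],0.2]
    - [[0,0,0.187],[0,0,0],-0.7]
  grip_force: 30

```text
clock: 3.25
ee_pos: [449.7, -209.0, 15.7]
tool_rot: [0.0, 0.726, 0.688, -0.0]
wrist_force: [0.4, 0.2, 0.3]
width: 52.8
grasp_force: 0.0
```

>>> servo_tool:
  commands:
    - [[0,0,0],[0,0,0],-0.8]
    - [[0,0,0],[0,0,0],-0.8]
    - [[0,0,0],[0,0,0],-0.8]
    - [[0,0,0],[0,0,0],-0.8]
    - [[0,0,0],[0,0,0],-0.8]

```text
clock: 3.67
ee_pos: [450.4, -207.9, 15.7]
tool_rot: [0.001, 0.725, 0.689, 0.0]
wrist_force: [-1.5, -0.6, 4.6]
width: 22.1
grasp_force: 29.9
```

```bash
python3 - <<'E'
from plan import *
plan([(450,-208,110,1.52),(500,-120,120,1.0),(560,-40,120,.55),(586,14,110,.19),(586,14,47,.19),(586,14,42.5,.19)],(450,-208,15.5,1.52))
E
```

```text
t 3.67 now [ 450.  -208.    15.5] yaw 1.52 w 22.1 F [-1.5 -0.6  4.6] j6 -0.61
(450, -208, 110, 1.52) [0.0, 0.0, -0.236] [0.0, 0.0, 0.0]
(500, -120, 120, 1.0) [0.226, 0.114, -0.025] [0.0, 0.0, 0.331]
(560, -40, 120, 0.55) [0.249, 0.018, 0.0] [0.0, 0.0, 0.286]
(586, 14, 110, 0.19) [0.126, -0.081, 0.025] [0.0, 0.0, 0.229]
(586, 14, 47, 0.19) [0.0, 0.0, 0.158] [0.0, 0.0, 0.0]
(586, 14, 42.5, 0.19) [0.0, 0.0, 0.011] [0.0, 0.0, 0.0]
```

>>> servo_tool:
  commands:
    - [[0,0,-0.08],[0,0,0],-0.8]
    - [[0,0,-0.16],[0,0,0],-0.8]
    - [[0,0,-0.236],[0,0,0],-0.8]
    - [[0,0,-0.236],[0,0,0],-0.8]

```text
clock: 4.0
ee_pos: [452.9, -209.6, 114.9]
tool_rot: [0.005, 0.725, 0.689, 0.001]
wrist_force: [0.3, 0.3, -0.6]
width: 21.7
grasp_force: 29.9
```

>>> servo_tool:
  commands:
    - [[0.05,0.024,-0.005],[0,0,0.07],-0.8]
    - [[0.1,0.05,-0.01],[0,0,0.14],-0.8]
    - [[0.15,0.075,-0.015],[0,0,0.21],-0.8]
    - [[0.19,0.1,-0.02],[0,0,0.27],-0.8]
    - [[0.226,0.114,-0.025],[0,0,0.331],-0.8]

```text
clock: 4.42
ee_pos: [500.5, -118.3, 118.9]
tool_rot: [-0.0, 0.879, 0.478, 0.0]
wrist_force: [0.2, -0.2, -0.3]
width: 21.9
grasp_force: 29.9
```

>>> servo_tool:
  commands:
    - [[0.05,0.003,0],[0,0,0.057],-0.8]
    - [[0.1,0.007,0],[0,0,0.114],-0.8]
    - [[0.15,0.011,0],[0,0,0.171],-0.8]
    - [[0.2,0.015,0],[0,0,0.229],-0.8]
    - [[0.249,0.018,0],[0,0,0.286],-0.8]

```text
clock: 4.83
ee_pos: [560.0, -38.5, 118.6]
tool_rot: [-0.0, 0.963, 0.27, -0.0]
wrist_force: [-0.0, 0.1, -0.9]
width: 22.0
grasp_force: 29.9
```

>>> servo_tool:
  commands:
    - [[0.032,-0.02,0.006],[0,0,0.057],-0.8]
    - [[0.063,-0.04,0.012],[0,0,0.114],-0.8]
    - [[0.095,-0.06,0.018],[0,0,0.171],-0.8]
    - [[0.126,-0.081,0.025],[0,0,0.229],-0.8]
    - [[0.126,-0.081,0.025],[0,0,0.229],-0.8]

```text
clock: 5.25
ee_pos: [585.8, 16.8, 108.0]
tool_rot: [-0.001, 0.996, 0.095, -0.001]
wrist_force: [0.0, 0.3, -1.0]
width: 21.6
grasp_force: 29.9
```

```bash
python3 - <<'E'
from plan import *
from fit import fit
plan([])
pic('wrist','w3')
d=pic('top','t3')
E
```

```text
t 5.25 now [585.8  16.8 108. ] yaw 0.19 w 21.6 F [ 0.   0.3 -1. ] j6 1.22
```

View pics/w3.png

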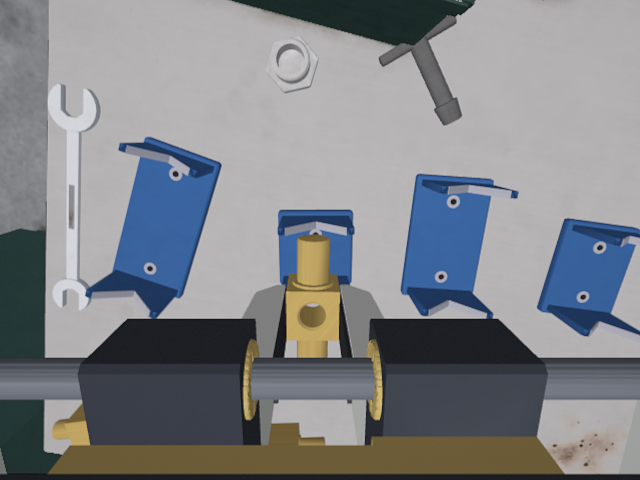

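The small nut hangs straight in the jaws with its pin at (313,260). The far plate of its rest is centred at about (316,215), so it lines up. I'll use this view to measure the large and largest rests too.

```bash
python3 - <<'E'
from fit import *
from plan import *
d=pic('wrist','w4')
for k,g in (('large',(611,-71,.1)),('largest',(585,118,-.18))):
    p,s,m=fit(d,'rest',k,g,95); print(k,np.round(p,2),round(s,3))
# far plate V of the small rest: predicted pixels of base far corners for candidate pose
for y in (12,14,16):
    a=.19; x0=586
    print(y,[tuple(np.round(proj(d,[x0+26*np.cos(a)-s*25*np.sin(a),y+26*np.sin(a)+s*25*np.cos(a),8]),1)) for s in(1,-1)])
h=mask(d,'rest')[205:285,250:380]; ys,xs=np.nonzero(h)
for rr in (8,40,60,72):
    q=np.nonzero(h[rr])[0]; print(rr+205,q.min()+250,q.max()+250)
plan([(586,14,47,.19),(586,14,42.5,.19)])
E
```

```text
large [ 6.0805e+02 -6.9780e+01  1.2000e-01] 0.867
largest [ 5.8389e+02  1.1870e+02 -1.7000e-01] 0.877
12 [(np.float64(280.0), np.float64(208.9)), (np.float64(355.9), np.float64(209.3))]
14 [(np.float64(277.0), np.float64(208.3)), (np.float64(352.9), np.float64(208.7))]
16 [(np.float64(274.0), np.float64(207.7)), (np.float64(350.0), np.float64(208.2))]
213 275 349
245 276 348
265 276 347
277 277 347
t 5.4 now [585.3  14.2 108.7] yaw 0.194 w 22.3 F [ 0.5  0.1 -0.3] j6 1.21
(586, 14, 47, 0.19) [0.002, 0.001, 0.154] [-0.0, 0.001, 0.003]
(586, 14, 42.5, 0.19) [0.0, 0.0, 0.011] [0.0, 0.0, 0.0]
```

>>> servo_tool:
  commands:
    - [[0,-0.003,0.05],[0,0,0],-0.8]
    - [[0,-0.003,0.1],[0,0,0],-0.8]
    - [[0,-0.003,0.14],[0,0,0],-0.8]
    - [[0,-0.003,0.158],[0,0,0],-0.8]
    - [[0,-0.003,0.158],[0,0,0],-0.8]

```text
clock: 5.82
ee_pos: [583.9, 14.9, 44.3]
tool_rot: [-0.0, 0.995, 0.096, -0.002]
wrist_force: [0.0, -0.5, -1.0]
width: 21.9
grasp_force: 29.9
```

>>> servo_tool:
  commands:
    - [[0,0,0.004],[0,0,0],-0.8]
    - [[0,0,0.008],[0,0,0],-0.8]
    - [[0,0,0.011],[0,0,0],-0.8]
    - [[0,0,0.011],[0,0,0],-0.8]

```text
clock: 6.15
ee_pos: [586.4, 15.2, 42.8]
tool_rot: [0.0, 0.995, 0.096, 0.001]
wrist_force: [-0.2, -1.6, 0.7]
width: 22.1
grasp_force: 29.9
```

>>> servo_tool:
  commands:
    - [[0,0,0.002],[0,0,0],-0.8]
    - [[0,0,0.002],[0,0,0],-0.8]
    - [[0,0,0.002],[0,0,0],-0.5]

```text
clock: 6.4
ee_pos: [586.4, 15.4, 42.0]
tool_rot: [0.0, 0.995, 0.096, 0.001]
wrist_force: [-0.5, -0.1, 0.3]
width: 23.2
grasp_force: 0.0
```

>>> servo_tool:
  commands:
    - [[0,0,0],[0,0,0],-0.1]
    - [[0,0,0],[0,0,0],-0.1]
    - [[0,0,0],[0,0,0],-0.1]
    - [[0,0,-0.1],[0,0,0],-0.1]
    - [[0,0,-0.2],[0,0,0],-0.1]

```text
clock: 6.82
ee_pos: [583.1, 15.9, 118.8]
tool_rot: [-0.001, 0.995, 0.095, -0.004]
wrist_force: [1.5, 0.2, 0.6]
width: 41.5
grasp_force: 0.0
```

```bash
python3 - <<'E'
from fit import *
from plan import *
plan([(560,5,125,.19),(500,-40,130,.6),(470,-80,120,1.05),(444,-94,100,1.35),(444,-94,16,1.35)])
d=pic('top','t5')
p,s,m=fit(d,'nut','large',(444,-94,1.35),45); print(p,s)
d=pic('scene','s5')
cv2.imwrite('pics/s5c.png',cv2.resize(d['color'][170:350,170:470,::-1],None,fx=2.5,fy=2.5))
E
```

```text
t 6.82 now [583.1  15.9 118.8] yaw 0.191 w 41.5 F [1.5 0.2 0.6] j6 1.22
(560, 5, 125, 0.19) [-0.062, 0.016, -0.015] [-0.002, 0.005, 0.001]
(500, -40, 130, 0.6) [-0.169, 0.082, -0.012] [0.0, 0.0, -0.261]
(470, -80, 120, 1.05) [-0.118, 0.04, 0.025] [0.0, 0.0, -0.286]
(444, -94, 100, 1.35) [-0.063, -0.039, 0.05] [0.0, 0.0, -0.191]
(444, -94, 16, 1.35) [0.0, 0.0, 0.21] [0.0, 0.0, 0.0]
[444.2163469  -95.427002     1.35019727] 0.884260751821523
```

View pics/s5c.png

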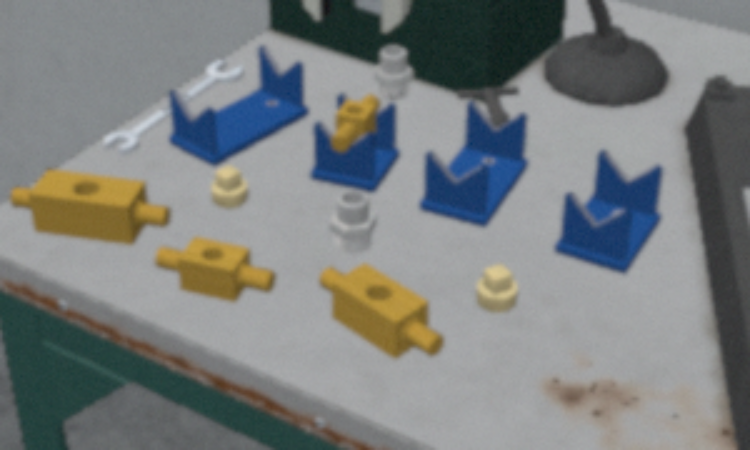

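The small nut is home, with both pins in its Vs (crop 355,120), and the plugs are undisturbed. The large nut is next.

```bash
python3 - <<'E'
from plan import *
plan([(500,-50,125,.62),(460,-85,120,1.05),(444,-94.5,100,1.345),(444,-94.5,16,1.345)],(586,15,121,.19))
print()
plan([(444,-94.5,115,1.345),(500,-85,120,.95),(560,-75,120,.53),(609,-70.5,110,.12),(609,-70.5,45,.12)],(444,-94.5,16,1.345))
E
```

```text
t 6.92 now [586.  15. 121.] yaw 0.19 w 41.8 F [ 0.9 -0.7  0.6] j6 1.22
(500, -50, 125, 0.62) [-0.242, 0.119, -0.01] [0.0, 0.0, -0.274]
(460, -85, 120, 1.05) [-0.132, 0.013, 0.012] [0.0, 0.0, -0.274]
(444, -94.5, 100, 1.345) [-0.041, -0.023, 0.05] [0.0, 0.0, -0.188]
(444, -94.5, 16, 1.345) [0.0, 0.0, 0.21] [0.0, 0.0, 0.0]

t 6.92 now [444.  -94.5  16. ] yaw 1.345 w 41.8 F [ 0.9 -0.7  0.6] j6 1.22
(444, -94.5, 115, 1.345) [0.0, 0.0, -0.248] [0.0, 0.0, 0.0]
(500, -85, 120, 0.95) [0.054, 0.131, -0.012] [0.0, 0.0, 0.251]
(560, -75, 120, 0.53) [0.108, 0.107, 0.0] [0.0, 0.0, 0.267]
(609, -70.5, 110, 0.12) [0.111, 0.052, 0.025] [0.0, 0.0, 0.261]
(609, -70.5, 45, 0.12) [0.0, 0.0, 0.162] [0.0, 0.0, 0.0]
```

>>> servo_tool:
  commands:
    - [[-0.05,0.024,-0.002],[0,0,-0.055],-0.1]
    - [[-0.1,0.048,-0.004],[0,0,-0.11],0]
    - [[-0.15,0.072,-0.006],[0,0,-0.165],0.2]
    - [[-0.2,0.096,-0.008],[0,0,-0.22],0.2]
    - [[-0.242,0.119,-0.01],[0,0,-0.274],0.2]

```text
clock: 7.33
ee_pos: [498.1, -49.9, 124.3]
tool_rot: [-0.0, 0.951, 0.308, -0.0]
wrist_force: [0.7, 0.2, 0.1]
width: 55.5
grasp_force: 0.0
```

>>> servo_tool:
  commands:
    - [[-0.026,0.003,0.002],[0,0,-0.055],0.2]
    - [[-0.053,0.005,0.005],[0,0,-0.11],0.2]
    - [[-0.08,0.008,0.007],[0,0,-0.165],0.2]
    - [[-0.106,0.01,0.01],[0,0,-0.22],0.2]
    - [[-0.132,0.013,0.012],[0,0,-0.274],0.2]

```text
clock: 7.75
ee_pos: [459.0, -84.7, 119.5]
tool_rot: [-0.0, 0.864, 0.504, -0.0]
wrist_force: [-0.3, -0.2, 0.1]
width: 55.8
grasp_force: 0.0
```

>>> servo_tool:
  commands:
    - [[-0.02,-0.012,0.025],[0,0,-0.06],0.2]
    - [[-0.041,-0.023,0.05],[0,0,-0.12],0.2]
    - [[-0.041,-0.023,0.05],[0,0,-0.188],0.2]
    - [[-0.041,-0.023,0.05],[0,0,-0.188],0.2]
    - [[-0.041,-0.023,0.05],[0,0,-0.188],0.2]

```text
clock: 8.17
ee_pos: [443.6, -94.3, 99.8]
tool_rot: [-0.0, 0.783, 0.623, 0.0]
wrist_force: [0.4, -0.3, 0.1]
width: 55.7
grasp_force: 0.0
```

>>> servo_tool:
  commands:
    - [[0,0,0.08],[0,0,0],0.2]
    - [[0,0,0.16],[0,0,0],0.2]
    - [[0,0,0.21],[0,0,0],0.2]
    - [[0,0,0.21],[0,0,0],0.2]
    - [[0,0,0.21],[0,0,0],0.2]

```text
clock: 8.58
ee_pos: [443.3, -93.9, 15.6]
tool_rot: [-0.001, 0.782, 0.623, -0.0]
wrist_force: [-0.2, -0.2, 1.0]
width: 55.8
grasp_force: 0.0
```

>>> servo_tool:
  commands:
    - [[0,0,0],[0,0,0],-0.7]
    - [[0,0,0],[0,0,0],-0.7]
    - [[0,0,0],[0,0,0],-0.7]
    - [[0,0,0],[0,0,0],-0.7]
    - [[0,0,0],[0,0,0],-0.7]
  grip_force: 40

```text
clock: 9.0
ee_pos: [444.4, -94.6, 16.9]
tool_rot: [0.001, 0.782, 0.624, 0.001]
wrist_force: [-0.6, 0.3, 3.3]
width: 27.7
grasp_force: 40.0
```

Gripped at 28 mm. Carrying it to its rest.

>>> servo_tool:
  commands:
    - [[0,0,-0.06],[0,0,0],-0.7]
    - [[0,0,-0.12],[0,0,0],-0.7]
    - [[0,0,-0.18],[0,0,0],-0.7]
    - [[0,0,-0.23],[0,0,0],-0.7]
    - [[0,0,-0.248],[0,0,0],-0.7]

```text
clock: 9.42
ee_pos: [444.8, -94.8, 117.9]
tool_rot: [0.002, 0.782, 0.624, 0.001]
wrist_force: [0.9, -1.1, -2.9]
width: 27.7
grasp_force: 40.0
```

>>> servo_tool:
  commands:
    - [[0.011,0.026,-0.002],[0,0,0.05],-0.7]
    - [[0.022,0.052,-0.005],[0,0,0.1],-0.7]
    - [[0.032,0.078,-0.007],[0,0,0.15],-0.7]
    - [[0.043,0.105,-0.01],[0,0,0.2],-0.7]
    - [[0.054,0.131,-0.012],[0,0,0.251],-0.7]

```text
clock: 9.83
ee_pos: [499.3, -84.5, 119.2]
tool_rot: [-0.001, 0.89, 0.457, -0.001]
wrist_force: [-0.1, 1.0, -2.7]
width: 27.8
grasp_force: 40.0
```

>>> servo_tool:
  commands:
    - [[0.022,0.021,0],[0,0,0.053],-0.7]
    - [[0.043,0.043,0],[0,0,0.106],-0.7]
    - [[0.065,0.064,0],[0,0,0.16],-0.7]
    - [[0.086,0.086,0],[0,0,0.213],-0.7]
    - [[0.108,0.107,0],[0,0,0.267],-0.7]

```text
clock: 10.25
ee_pos: [559.1, -74.1, 118.7]
tool_rot: [-0.001, 0.965, 0.262, -0.001]
wrist_force: [0.4, -0.3, -2.9]
width: 27.8
grasp_force: 40.0
```

>>> servo_tool:
  commands:
    - [[0.025,0.012,0.006],[0,0,0.06],-0.7]
    - [[0.05,0.024,0.012],[0,0,0.12],-0.7]
    - [[0.08,0.036,0.018],[0,0,0.19],-0.7]
    - [[0.111,0.052,0.025],[0,0,0.261],-0.7]
    - [[0.111,0.052,0.025],[0,0,0.261],-0.7]

```text
clock: 10.67
ee_pos: [609.4, -69.5, 108.2]
tool_rot: [-0.0, 0.998, 0.06, -0.0]
wrist_force: [-0.3, -0.3, -3.4]
width: 27.6
grasp_force: 40.0
```

```bash
python3 - <<'E'
from fit import *
from plan import *
plan([])
d=pic('wrist','w6')
for k,g in (('medium',(604.5,-173,.05)),):
    p,s,m=fit(d,'rest',k,g,95); print(k,np.round(p,2),round(s,3))
g=(609,-70.5,.12); R_=lambda x,y,z:[g[0]+x*np.cos(g[2])-y*np.sin(g[2]),g[1]+x*np.sin(g[2])+y*np.cos(g[2]),z]
im=d['color'][:,:,::-1].copy()
for Q in rest('large'):
    uv=cv2.convexHull(np.array([proj(d,R_(*q)) for q in Q]).round().astype(np.int32)); cv2.polylines(im,[uv],True,(0,0,255),1)
cv2.imwrite('pics/w6.png',im)
E
```

```text
t 10.67 now [609.4 -69.5 108.2] yaw 0.119 w 27.6 F [-0.3 -0.3 -3.4] j6 1.16
medium [ 6.0505e+02 -1.7266e+02  2.0000e-02] 0.767
```

View pics/w6.png

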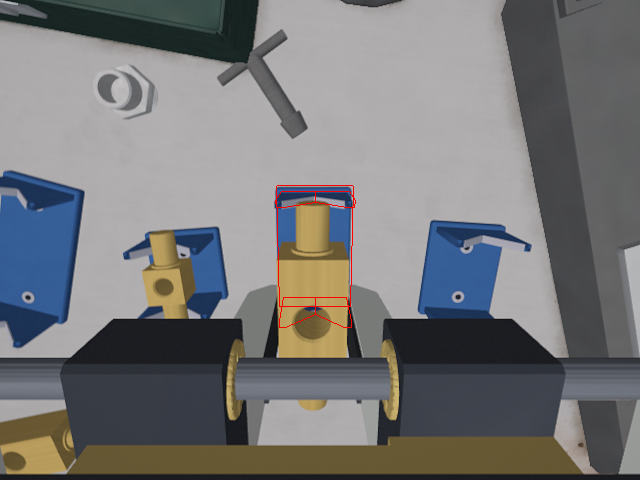

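The model outline of the large rest, centred near column 315, matches the picture and the nut lines up with it. The small nut sits home at (165,275). Lowering now.

>>> servo_tool:
  commands:
    - [[0,0,0.05],[0,0,0],-0.7]
    - [[0,0,0.1],[0,0,0],-0.7]
    - [[0,0,0.14],[0,0,0],-0.7]
    - [[0,0,0.162],[0,0,0],-0.7]
    - [[0,0,0.162],[0,0,0],-0.7]

```text
clock: 11.13
ee_pos: [606.2, -69.6, 43.2]
tool_rot: [-0.001, 0.998, 0.063, -0.002]
wrist_force: [-0.6, -0.4, -2.5]
width: 27.5
grasp_force: 40.0
```

>>> servo_tool:
  commands:
    - [[0,0,0.003],[0,0,0],-0.7]
    - [[0,0,0.006],[0,0,0],-0.7]
    - [[0,0,0.009],[0,0,0],-0.7]
    - [[0,0,0.011],[0,0,0],-0.7]
    - [[0,0,0.011],[0,0,0],-0.7]

```text
clock: 11.55
ee_pos: [608.5, -69.7, 41.3]
tool_rot: [0.0, 0.998, 0.062, 0.0]
wrist_force: [0.3, 0.2, -1.9]
width: 27.8
grasp_force: 40.0
```

>>> servo_tool:
  commands:
    - [[0,0,0.002],[0,0,0],-0.7]
    - [[0,0,0.004],[0,0,0],-0.7]
    - [[0,0,0.004],[0,0,0],-0.7]
    - [[0,0,0.004],[0,0,0],-0.4]

```text
clock: 11.88
ee_pos: [608.7, -70.1, 40.7]
tool_rot: [0.0, 0.998, 0.062, 0.001]
wrist_force: [-2.1, 0.2, 5.1]
width: 27.9
grasp_force: 40.0
```

>>> servo_tool:
  commands:
    - [[0,0,0],[0,0,0],0]
    - [[0,0,0],[0,0,0],0]
    - [[0,0,0],[0,0,0],0]
    - [[0,0,-0.1],[0,0,0],0]
    - [[0,0,-0.2],[0,0,0],0]

```text
clock: 12.3
ee_pos: [605.9, -69.0, 117.1]
tool_rot: [-0.001, 0.998, 0.062, -0.003]
wrist_force: [1.8, -0.9, -0.1]
width: 46.3
grasp_force: 0.0
```

```bash
python3 - <<'E'
from fit import *
from plan import *
d=pic('top','t7')
for kd,k,g,zc in (('nut','medium',(425,15,1.76),None),('nut','largest',(432,127,1.87),None),('nut','large',(609,-70,.12),38),('nut','small',(586,15,.19),38)):
    p,s,m=fit(d,kd,k,g,45,zc); print(k,np.round(p,2),round(s,3))
plan([])
plan([(540,-25,125,.57),(480,5,120,1.1),(425,15,100,1.6),(425,15,95,1.755),(425,15,15,1.755)],(609,-70,119,.12))
print()
plan([(425,15,115,1.755),(470,-40,120,1.3),(510,-80,120,.85),(555,-130,120,.42),(605,-173,110,.05),(605,-173,48,.05)],(425,15,15,1.755))
E
```

```text
Traceback (most recent call last):
  File "fit.py", line 32, in fit
    n,l,st,c=cv2.connectedComponentsWithStats(M); ids=[i for i in range(1,n) if st[i,4]>150]; j=min(ids,key=lambda i:np.hypot(*(c[i]-pad))); M=np.uint8(l==j)*255; cc,_=cv2.findContours(M,0,2); M=cv2.drawContours(M,cc,-1,255,-1)
                                                                                                ~~~^^^^^^^^^^^^^^^^^^^^^^^^^^^^^^^^^^^^^^^^
ValueError: min() iterable argument is empty
```

```bash
python3 - <<'E'
from plan import *
plan([])
plan([(540,-25,125,.57),(480,5,120,1.05),(440,15,120,1.45),(425,15,95,1.755),(425,15,15,1.755)],(608.5,-70,119,.12))
print()
plan([(425,15,115,1.755),(470,-40,120,1.3),(510,-80,120,.85),(555,-130,120,.42),(605,-173,110,.05),(605,-173,48,.05)],(425,15,15,1.755))
E
```

```text
t 12.35 now [611.8 -70.6 128. ] yaw 0.124 w 46.2 F [ 2.  -0.4  6.3] j6 1.15
t 12.35 now [608.5 -70.  119. ] yaw 0.12 w 46.2 F [ 2.  -0.4  6.3] j6 1.15
(540, -25, 125, 0.57) [-0.157, -0.132, -0.015] [0.0, 0.0, -0.286]
(480, 5, 120, 1.05) [-0.086, -0.144, 0.012] [0.0, 0.0, -0.306]
(440, 15, 120, 1.45) [-0.028, -0.099, 0.0] [0.0, 0.0, -0.255]
(425, 15, 95, 1.755) [-0.005, -0.037, 0.062] [0.0, 0.0, -0.194]
(425, 15, 15, 1.755) [0.0, 0.0, 0.2] [0.0, 0.0, 0.0]

t 12.35 now [425.  15.  15.] yaw 1.755 w 46.2 F [ 2.  -0.4  6.3] j6 1.15
(425, 15, 115, 1.755) [0.0, 0.0, -0.25] [0.0, 0.0, 0.0]
(470, -40, 120, 1.3) [-0.156, 0.085, -0.012] [0.0, 0.0, 0.29]
(510, -80, 120, 0.85) [-0.07, 0.123, 0.0] [0.0, 0.0, 0.286]
(555, -130, 120, 0.42) [-0.02, 0.167, 0.0] [0.0, 0.0, 0.274]
(605, -173, 110, 0.05) [0.07, 0.149, 0.025] [0.0, 0.0, 0.236]
(605, -173, 48, 0.05) [0.0, 0.0, 0.155] [0.0, 0.0, 0.0]
```

View pics/t7.png

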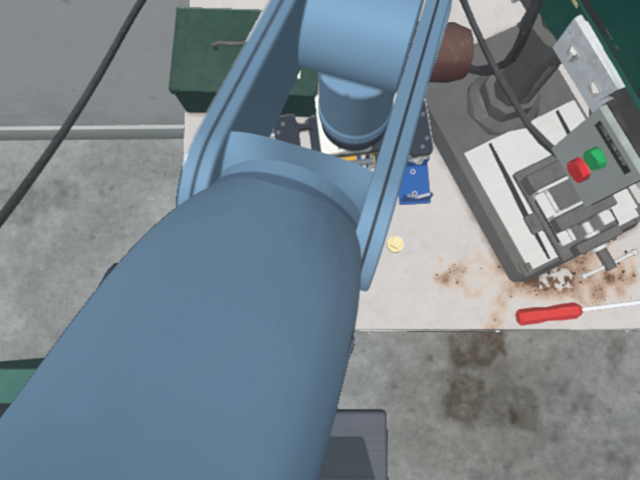

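The arm hides the work in this top view. I'll go on to the medium nut and check with the wrist camera above it.

>>> servo_tool:
  commands:
    - [[-0.031,-0.026,-0.003],[0,0,-0.057],0]
    - [[-0.063,-0.053,-0.006],[0,0,-0.114],0]
    - [[-0.094,-0.079,-0.009],[0,0,-0.17],0.2]
    - [[-0.126,-0.106,-0.012],[0,0,-0.229],0.2]
    - [[-0.157,-0.132,-0.015],[0,0,-0.286],0.2]

```text
clock: 12.77
ee_pos: [538.8, -24.6, 125.3]
tool_rot: [0.0, 0.959, 0.285, 0.0]
wrist_force: [0.3, 0.7, -0.0]
width: 55.5
grasp_force: 0.0
```

>>> servo_tool:
  commands:
    - [[-0.017,-0.029,0.002],[0,0,-0.061],0.2]
    - [[-0.034,-0.058,0.005],[0,0,-0.122],0.2]
    - [[-0.052,-0.086,0.007],[0,0,-0.183],0.2]
    - [[-0.069,-0.115,0.01],[0,0,-0.245],0.2]
    - [[-0.086,-0.144,0.012],[0,0,-0.306],0.2]

```text
clock: 13.18
ee_pos: [478.8, 5.0, 120.4]
tool_rot: [0.0, 0.863, 0.505, 0.0]
wrist_force: [-0.0, 0.4, 0.7]
width: 55.9
grasp_force: 0.0
```

>>> servo_tool:
  commands:
    - [[-0.006,-0.02,0],[0,0,-0.051],0.2]
    - [[-0.011,-0.04,0],[0,0,-0.102],0.2]
    - [[-0.017,-0.06,0],[0,0,-0.153],0.2]
    - [[-0.022,-0.08,0],[0,0,-0.204],0.2]
    - [[-0.028,-0.099,0],[0,0,-0.255],0.2]

```text
clock: 13.6
ee_pos: [439.0, 14.7, 120.5]
tool_rot: [0.0, 0.746, 0.666, 0.0]
wrist_force: [0.4, -0.3, -0.7]
width: 56.0
grasp_force: 0.0
```

```bash
python3 - <<'E'
from fit import *
from plan import *
plan([])
d=pic('wrist','w8'); im=d['color'][:,:,::-1].copy()
print(proj(d,[425,15,12]),proj(d,[431,127,15]))
for kd,k,g,zc,pad in (('nut','largest',(431,127,1.87),None,110),('nut','large',(609,-70,.12),38,100)):
  try:
    p,s,m=fit(d,kd,k,g,pad,zc); print(k,np.round(p,2),round(s,3))
    cs,_=cv2.findContours(m,0,2); cv2.drawContours(im,cs,-1,(0,0,255),1)
  except Exception as e: print(k,e)
cv2.imwrite('pics/w8.png',im)
E
```

```text
bash:  1257 Segmentation fault         python3 - <<'E'
from fit import *
from plan import *
plan([])
d=pic('wrist','w8'); im=d['color'][:,:,::-1].copy()
print(proj(d,[425,15,12]),proj(d,[431,127,15]))
for kd,k,g,zc,pad in (('nut','largest',(431,127,1.87),None,110),('nut','large',(609,-70,.12),38,100)):
  try:
    p,s,m=fit(d,kd,k,g,pad,zc); print(k,np.round(p,2),round(s,3))
    cs,_=cv2.findContours(m,0,2); cv2.drawContours(im,cs,-1,(0,0,255),1)
  except Exception as e: print(k,e)
cv2.imwrite('pics/w8.png',im)
E
```

View pics/w8.png

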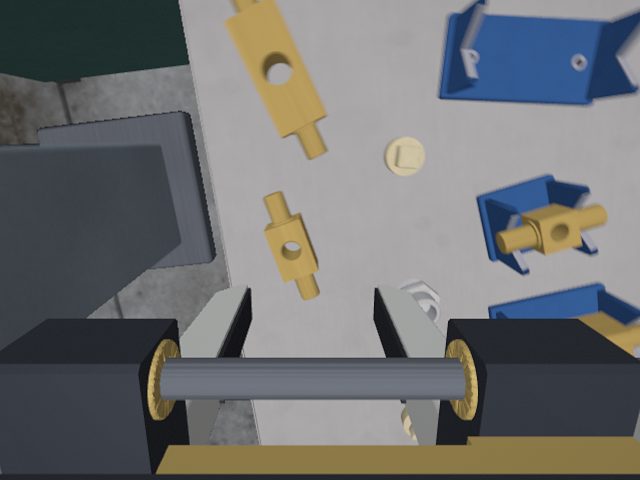

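The medium nut's hole is at (291,250), the largest nut's at (280,70), and the small nut is seated in its rest. I'll refit the medium nut from this position.

```bash
python3 - <<'E'
from fit import *
from plan import *
d=pic('wrist','w9')
p,s,m=fit(d,'nut','medium',(425,15,1.76),70); print(np.round(p,2),round(s,3))
print('largest hole from px', px(d,280,70,31))
plan([(425,15,95,1.755)])
E
```

```text
[424.27  16.82   1.79] 0.929
largest hole from px [429.10434056 127.64968473  31.        ]
t 13.7 now [438.3  14.9 120.4] yaw 1.455 w 55.9 F [-0.1 -0.8 -0.2] j6 -0.11
(425, 15, 95, 1.755) [-0.004, -0.033, 0.063] [-0.0, -0.0, -0.191]
```

>>> servo_tool:
  commands:
    - [[-0.002,-0.037,0.03],[0,0,-0.07],0.2]
    - [[-0.002,-0.037,0.06],[0,0,-0.14],0.2]
    - [[-0.002,-0.037,0.063],[0,0,-0.204],0.2]
    - [[-0.002,-0.037,0.063],[0,0,-0.204],0.2]
    - [[-0.002,-0.037,0.063],[0,0,-0.204],0.2]

```text
clock: 14.12
ee_pos: [425.1, 15.3, 95.4]
tool_rot: [0.0, 0.633, 0.774, 0.0]
wrist_force: [0.3, 0.4, 0.3]
width: 55.7
grasp_force: 0.0
```

>>> servo_tool:
  commands:
    - [[0,0,0.08],[0,0,0],0.2]
    - [[0,0,0.15],[0,0,0],0.2]
    - [[0,0,0.2],[0,0,0],0.2]
    - [[0,0,0.2],[0,0,0],0.2]
    - [[0,0,0.2],[0,0,0],0.2]

```text
clock: 14.53
ee_pos: [424.4, 15.5, 15.1]
tool_rot: [-0.001, 0.633, 0.774, -0.0]
wrist_force: [-0.2, 0.4, -0.1]
width: 56.0
grasp_force: 0.0
```

>>> servo_tool:
  commands:
    - [[0,0,0],[0,0,0],-0.75]
    - [[0,0,0],[0,0,0],-0.75]
    - [[0,0,0],[0,0,0],-0.75]
    - [[0,0,0],[0,0,0],-0.75]
    - [[0,0,0],[0,0,0],-0.75]

```text
clock: 14.95
ee_pos: [425.0, 15.4, 16.0]
tool_rot: [0.001, 0.632, 0.775, 0.0]
wrist_force: [0.0, 0.1, 0.3]
width: 26.9
grasp_force: 0.0
```

```bash
python3 - <<'E'
from plan import *
plan([(424.5,16,115,1.77),(470,-40,120,1.33),(510,-80,120,.9),(555,-130,120,.46),(605,-173,110,.05),(605,-173,46,.05)],(424.5,16,15,1.77))
E
```

```text
t 14.95 now [424.5  16.   15. ] yaw 1.77 w 26.9 F [0.  0.1 0.3] j6 -0.43
(424.5, 16, 115, 1.77) [0.0, 0.0, -0.25] [0.0, 0.0, 0.0]
(470, -40, 120, 1.33) [-0.16, 0.084, -0.012] [0.0, 0.0, 0.28]
(510, -80, 120, 0.9) [-0.073, 0.121, 0.0] [0.0, 0.0, 0.274]
(555, -130, 120, 0.46) [-0.028, 0.166, 0.0] [0.0, 0.0, 0.28]
(605, -173, 110, 0.05) [0.064, 0.152, 0.025] [0.0, 0.0, 0.261]
(605, -173, 46, 0.05) [0.0, 0.0, 0.16] [0.0, 0.0, 0.0]
```

Not yet in contact, so I'll keep closing and confirm the grip before lifting.

>>> servo_tool:
  commands:
    - [[0,0,0],[0,0,0],-0.8]
    - [[0,0,0],[0,0,0],-0.8]
    - [[0,0,0],[0,0,0],-0.8]

```text
clock: 15.2
ee_pos: [425.2, 15.3, 15.9]
tool_rot: [0.001, 0.632, 0.775, 0.0]
wrist_force: [-0.4, -0.2, 7.1]
width: 24.7
grasp_force: 40.0
```

>>> servo_tool:
  commands:
    - [[0,0,-0.06],[0,0,0],-0.8]
    - [[0,0,-0.12],[0,0,0],-0.8]
    - [[0,0,-0.18],[0,0,0],-0.8]
    - [[0,0,-0.23],[0,0,0],-0.8]
    - [[0,0,-0.25],[0,0,0],-0.8]

```text
clock: 15.62
ee_pos: [425.5, 15.3, 117.5]
tool_rot: [0.002, 0.631, 0.775, 0.001]
wrist_force: [0.7, 0.1, -1.4]
width: 24.5
grasp_force: 40.0
```

>>> servo_tool:
  commands:
    - [[-0.032,0.017,-0.002],[0,0,0.056],-0.8]
    - [[-0.064,0.034,-0.005],[0,0,0.112],-0.8]
    - [[-0.096,0.05,-0.007],[0,0,0.168],-0.8]
    - [[-0.128,0.067,-0.01],[0,0,0.224],-0.8]
    - [[-0.16,0.084,-0.012],[0,0,0.28],-0.8]

```text
clock: 16.03
ee_pos: [470.0, -40.7, 119.1]
tool_rot: [-0.001, 0.787, 0.617, -0.001]
wrist_force: [0.4, 0.1, -1.9]
width: 24.7
grasp_force: 40.0
```

>>> servo_tool:
  commands:
    - [[-0.015,0.024,0],[0,0,0.055],-0.8]
    - [[-0.029,0.048,0],[0,0,0.11],-0.8]
    - [[-0.044,0.073,0],[0,0,0.164],-0.8]
    - [[-0.058,0.097,0],[0,0,0.22],-0.8]
    - [[-0.073,0.121,0],[0,0,0.274],-0.8]

```text
clock: 16.45
ee_pos: [510.1, -80.2, 118.7]
tool_rot: [-0.001, 0.9, 0.435, -0.001]
wrist_force: [-0.0, -0.1, -2.0]
width: 24.5
grasp_force: 40.0
```

>>> servo_tool:
  commands:
    - [[-0.006,0.033,0],[0,0,0.056],-0.8]
    - [[-0.011,0.066,0],[0,0,0.112],-0.8]
    - [[-0.017,0.1,0],[0,0,0.168],-0.8]
    - [[-0.022,0.133,0],[0,0,0.224],-0.8]
    - [[-0.028,0.166,0],[0,0,0.28],-0.8]

```text
clock: 16.87
ee_pos: [555.4, -130.1, 118.5]
tool_rot: [-0.001, 0.974, 0.228, -0.001]
wrist_force: [0.4, 0.5, -2.5]
width: 24.8
grasp_force: 40.0
```

>>> servo_tool:
  commands:
    - [[0.016,0.038,0.006],[0,0,0.065],-0.8]
    - [[0.032,0.076,0.012],[0,0,0.13],-0.8]
    - [[0.048,0.114,0.018],[0,0,0.195],-0.8]
    - [[0.064,0.152,0.025],[0,0,0.261],-0.8]
    - [[0.064,0.152,0.025],[0,0,0.261],-0.8]

```text
clock: 17.28
ee_pos: [607.0, -174.7, 107.9]
tool_rot: [0.0, 1.0, 0.024, -0.0]
wrist_force: [-0.1, -1.2, -1.5]
width: 24.9
grasp_force: 40.0
```

```bash
python3 - <<'E'
from fit import *
from plan import *
plan([])
d=pic('wrist','w10')
im=d['color'][:,:,::-1].copy()
for kd,k,g in(('rest','medium',(605,-173,.05)),('nut','large',(609,-70.5,.12))):
  R_=lambda x,y,z:[g[0]+x*np.cos(g[2])-y*np.sin(g[2]),g[1]+x*np.sin(g[2])+y*np.cos(g[2]),z]
  for Q in (rest(k) if kd=='rest' else nut(k,38)):
    uv=cv2.convexHull(np.array([proj(d,R_(*q)) for q in Q]).round().astype(np.int32)); cv2.polylines(im,[uv],True,(0,0,255),1)
cv2.imwrite('pics/w10.png',im)
E
```

```text
t 17.28 now [ 607.  -174.7  107.9] yaw 0.049 w 24.9 F [-0.1 -1.2 -1.5] j6 1.07
```

View pics/w10.png

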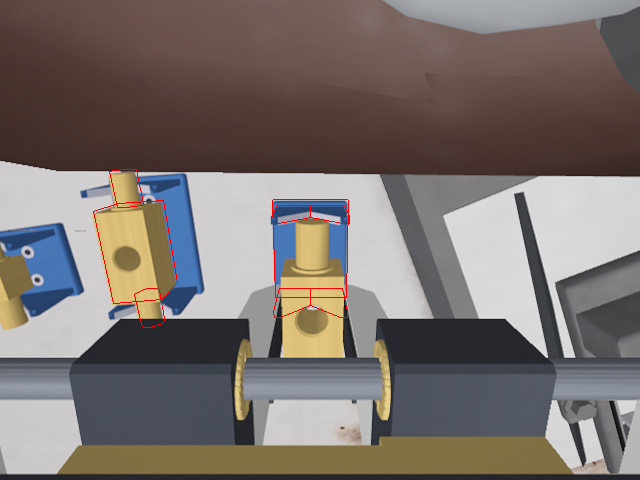

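The medium rest's outline, centred at column 311, matches and the nut lines up with it. The large nut also matches its home model. The lamp shade at the top of the picture is near the camera, so I'll go straight down and afterwards retreat toward the base.

>>> servo_tool:
  commands:
    - [[0,0,0.05],[0,0,0],-0.8]
    - [[0,0,0.1],[0,0,0],-0.8]
    - [[0,0,0.14],[0,0,0],-0.8]
    - [[0,0,0.16],[0,0,0],-0.8]
    - [[0,0,0.16],[0,0,0],-0.8]

```text
clock: 17.75
ee_pos: [604.2, -172.0, 44.2]
tool_rot: [-0.001, 1.0, 0.028, -0.002]
wrist_force: [-0.2, -0.9, -2.3]
width: 24.9
grasp_force: 40.0
```

>>> servo_tool:
  commands:
    - [[0,0,0.003],[0,0,0],-0.8]
    - [[0,0,0.006],[0,0,0],-0.8]
    - [[0,0,0.009],[0,0,0],-0.8]
    - [[0,0,0.012],[0,0,0],-0.8]
    - [[0,0,0.012],[0,0,0],-0.8]

```text
clock: 18.17
ee_pos: [606.3, -173.0, 41.7]
tool_rot: [0.0, 1.0, 0.027, 0.0]
wrist_force: [0.5, 0.0, -1.0]
width: 24.6
grasp_force: 40.0
```

>>> servo_tool:
  commands:
    - [[0,0,0.002],[0,0,0],-0.8]
    - [[0,0,0.003],[0,0,0],-0.8]
    - [[0,0,0.003],[0,0,0],-0.8]

```text
clock: 18.42
ee_pos: [606.4, -173.2, 41.3]
tool_rot: [0.0, 1.0, 0.027, 0.001]
wrist_force: [-1.4, 0.3, 4.5]
width: 24.7
grasp_force: 40.0
```

>>> servo_tool:
  commands:
    - [[0,0,0],[0,0,0],-0.4]
    - [[0,0,0],[0,0,0],0]
    - [[0,0,0],[0,0,0],0]
    - [[0,0,-0.08],[0,0,0],0]
    - [[0,0,-0.16],[0,0,0],0]

```text
clock: 18.83
ee_pos: [604.1, -172.0, 102.2]
tool_rot: [-0.001, 1.0, 0.027, -0.003]
wrist_force: [0.8, 0.6, 0.2]
width: 45.6
grasp_force: 0.0
```

```bash
python3 - <<'E'
from plan import *
plan([])
# start: commanded ~ (605.5,-173,104,.05); target largest nut (431,126.5)
plan([(540,-110,125,.45),(500,-40,130,.88),(470,40,130,1.3),(450,100,130,1.6)],(605.5,-173,104,.05))
E
```

```text
t 18.83 now [ 604.1 -172.   102.2] yaw 0.055 w 45.6 F [0.8 0.6 0.2] j6 1.06
t 18.83 now [ 605.5 -173.   104. ] yaw 0.05 w 45.6 F [0.8 0.6 0.2] j6 1.06
(540, -110, 125, 0.45) [-0.156, -0.165, -0.052] [0.0, 0.0, -0.255]
(500, -40, 130, 0.88) [-0.014, -0.201, -0.012] [0.0, 0.0, -0.274]
(470, 40, 130, 1.3) [0.106, -0.185, 0.0] [0.0, 0.0, -0.267]
(450, 100, 130, 1.6) [0.131, -0.088, 0.0] [0.0, 0.0, -0.191]
```

>>> servo_tool:
  commands:
    - [[-0.031,-0.033,-0.01],[0,0,-0.05],0]
    - [[-0.062,-0.066,-0.02],[0,0,-0.1],0]
    - [[-0.094,-0.1,-0.03],[0,0,-0.15],0.3]
    - [[-0.125,-0.132,-0.04],[0,0,-0.2],0.3]
    - [[-0.156,-0.165,-0.052],[0,0,-0.255],0.3]

```text
clock: 19.25
ee_pos: [539.3, -109.8, 124.8]
tool_rot: [-0.0, 0.974, 0.227, -0.0]
wrist_force: [-0.8, 0.0, -0.7]
width: 58.9
grasp_force: 0.0
```

>>> servo_tool:
  commands:
    - [[-0.003,-0.04,-0.002],[0,0,-0.055],0.3]
    - [[-0.006,-0.08,-0.005],[0,0,-0.11],0.3]
    - [[-0.008,-0.12,-0.007],[0,0,-0.165],0.3]
    - [[-0.011,-0.16,-0.01],[0,0,-0.22],0.3]
    - [[-0.014,-0.201,-0.012],[0,0,-0.274],0.3]

```text
clock: 19.67
ee_pos: [499.3, -40.0, 129.8]
tool_rot: [0.0, 0.903, 0.43, 0.0]
wrist_force: [0.9, 0.3, -0.2]
width: 60.2
grasp_force: 0.0
```

>>> servo_tool:
  commands:
    - [[0.021,-0.037,0],[0,0,-0.053],0.3]
    - [[0.042,-0.074,0],[0,0,-0.107],0.3]
    - [[0.064,-0.111,0],[0,0,-0.16],0.3]
    - [[0.085,-0.148,0],[0,0,-0.213],0.3]
    - [[0.106,-0.185,0],[0,0,-0.267],0.3]

```text
clock: 20.08
ee_pos: [468.8, 39.8, 129.7]
tool_rot: [0.0, 0.793, 0.609, 0.0]
wrist_force: [0.1, 0.6, 0.0]
width: 60.2
grasp_force: 0.0
```

```bash
python3 - <<'E'
from fit import *
from plan import *
d=pic('wrist','w11'); u,v=proj(d,[431,127,15]); print(u,v)
pad=int(min(u,v,640-u,480-v,100))-2
p,s,m=fit(d,'nut','largest',(431,127,1.87),pad); print(pad,np.round(p,2),round(s,3))
im=d['color'][:,:,::-1].copy(); cs,_=cv2.findContours(m,0,2); cv2.drawContours(im,cs,-1,(0,0,255),1); cv2.imwrite('pics/w11.png',im)
plan([])
E
```

```text
225.30048800356153 135.64007223478026
98 [430.28 127.89   1.92] 0.917
t 20.13 now [467.1  42.2 129.5] yaw 1.315 w 60.5 F [-2.2  1.4 -0.3] j6 0.11
```

View pics/w11.png

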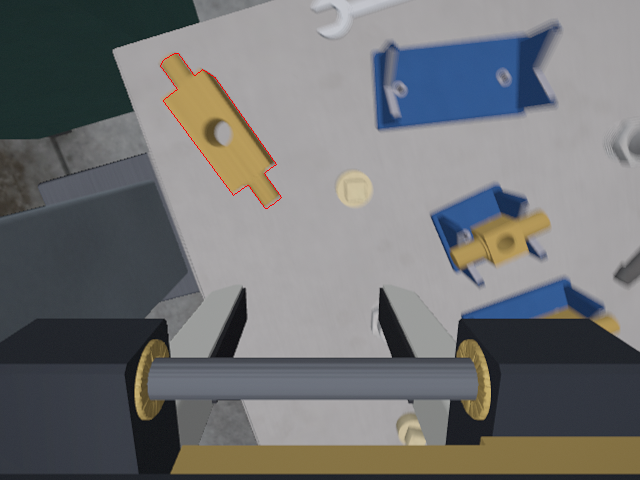

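The fit follows the outline of the largest nut, with its hole at (222,132).

```bash
python3 - <<'E'
from plan import *
plan([(445,95,125,1.65),(431,127,110,1.91),(431,127,17,1.91)],(469,40,130,1.3))
print()
plan([(431,127,120,1.91),(480,124,125,2.28),(535,121,125,2.65),(584,118,115,2.97),(584,118,45,2.97)],(431,127,17,1.91))
E
```

```text
t 20.13 now [469.  40. 130.] yaw 1.3 w 60.5 F [-2.2  1.4 -0.3] j6 0.11
(445, 95, 125, 1.65) [0.116, -0.095, 0.012] [0.0, 0.0, -0.223]
(431, 127, 110, 1.91) [0.083, -0.029, 0.038] [0.0, 0.0, -0.166]
(431, 127, 17, 1.91) [0.0, 0.0, 0.232] [0.0, 0.0, 0.0]

t 20.13 now [431. 127.  17.] yaw 1.91 w 60.5 F [-2.2  1.4 -0.3] j6 0.11
(431, 127, 120, 1.91) [0.0, 0.0, -0.258] [0.0, 0.0, 0.0]
(480, 124, 125, 2.28) [-0.048, 0.113, -0.012] [0.0, 0.0, -0.236]
(535, 121, 125, 2.65) [-0.095, 0.099, 0.0] [0.0, 0.0, -0.236]
(584, 118, 115, 2.97) [-0.112, 0.051, 0.025] [0.0, 0.0, -0.204]
(584, 118, 45, 2.97) [0.0, 0.0, 0.175] [0.0, 0.0, 0.0]
```

>>> servo_tool:
  commands:
    - [[0.025,-0.02,0.003],[0,0,-0.05],0.3]
    - [[0.05,-0.04,0.006],[0,0,-0.1],0.3]
    - [[0.08,-0.06,0.009],[0,0,-0.15],0.3]
    - [[0.116,-0.095,0.012],[0,0,-0.223],0.3]
    - [[0.116,-0.095,0.012],[0,0,-0.223],0.3]

```text
clock: 20.55
ee_pos: [442.8, 95.6, 124.5]
tool_rot: [-0.001, 0.675, 0.738, -0.0]
wrist_force: [-0.7, -0.1, 0.0]
width: 60.5
grasp_force: 0.0
```

>>> servo_tool:
  commands:
    - [[0.02,-0.007,0.01],[0,0,-0.05],0.3]
    - [[0.05,-0.015,0.02],[0,0,-0.1],0.3]
    - [[0.083,-0.029,0.038],[0,0,-0.166],0.3]
    - [[0.083,-0.029,0.038],[0,0,-0.166],0.3]
    - [[0.083,-0.029,0.038],[0,0,-0.166],0.3]

```text
clock: 20.97
ee_pos: [430.4, 125.6, 109.6]
tool_rot: [-0.0, 0.577, 0.817, -0.0]
wrist_force: [-0.1, -0.2, -0.4]
width: 60.5
grasp_force: 0.0
```

>>> servo_tool:
  commands:
    - [[0,0,0.08],[0,0,0],0.3]
    - [[0,0,0.16],[0,0,0],0.3]
    - [[0,0,0.22],[0,0,0],0.3]
    - [[0,0,0.232],[0,0,0],0.3]
    - [[0,0,0.232],[0,0,0],0.3]

```text
clock: 21.38
ee_pos: [429.9, 125.1, 15.9]
tool_rot: [-0.001, 0.577, 0.817, -0.001]
wrist_force: [-0.3, -0.3, -0.1]
width: 60.9
grasp_force: 0.0
```

>>> servo_tool:
  commands:
    - [[0,0,0],[0,0,0],-0.7]
    - [[0,0,0],[0,0,0],-0.7]
    - [[0,0,0],[0,0,0],-0.7]
    - [[0,0,0],[0,0,0],-0.7]
    - [[0,0,0],[0,0,0],-0.7]
  grip_force: 50

```text
clock: 21.8
ee_pos: [431.7, 126.1, 17.9]
tool_rot: [0.001, 0.575, 0.818, 0.001]
wrist_force: [2.3, 1.5, 0.7]
width: 32.1
grasp_force: 1.3
```

>>> servo_tool:
  commands:
    - [[0,0,0],[0,0,0],-0.7]
    - [[0,0,0],[0,0,0],-0.7]

```text
clock: 21.97
ee_pos: [431.9, 126.1, 17.9]
tool_rot: [0.001, 0.575, 0.818, 0.001]
wrist_force: [1.2, 0.3, 6.6]
width: 31.0
grasp_force: 50.0
```

>>> servo_tool:
  commands:
    - [[0,0,-0.05],[0,0,0],-0.7]
    - [[0,0,-0.11],[0,0,0],-0.7]
    - [[0,0,-0.17],[0,0,0],-0.7]
    - [[0,0,-0.23],[0,0,0],-0.7]
    - [[0,0,-0.258],[0,0,0],-0.7]

```text
clock: 22.38
ee_pos: [430.4, 126.0, 121.9]
tool_rot: [0.0, 0.575, 0.818, 0.0]
wrist_force: [1.2, 0.1, -5.7]
width: 30.5
grasp_force: 50.0
```

>>> servo_tool:
  commands:
    - [[-0.01,0.023,-0.002],[0,0,-0.047],-0.7]
    - [[-0.02,0.045,-0.005],[0,0,-0.094],-0.7]
    - [[-0.03,0.068,-0.007],[0,0,-0.14],-0.7]
    - [[-0.04,0.09,-0.01],[0,0,-0.19],-0.7]
    - [[-0.048,0.113,-0.012],[0,0,-0.236],-0.7]

```text
clock: 22.8
ee_pos: [478.3, 123.0, 123.9]
tool_rot: [-0.001, 0.413, 0.911, -0.001]
wrist_force: [0.2, 0.3, -6.0]
width: 30.7
grasp_force: 50.0
```

>>> servo_tool:
  commands:
    - [[-0.019,0.02,0],[0,0,-0.047],-0.7]
    - [[-0.038,0.04,0],[0,0,-0.094],-0.7]
    - [[-0.057,0.06,0],[0,0,-0.14],-0.7]
    - [[-0.076,0.08,0],[0,0,-0.19],-0.7]
    - [[-0.095,0.099,0],[0,0,-0.236],-0.7]

```text
clock: 23.22
ee_pos: [533.1, 120.4, 123.4]
tool_rot: [-0.002, 0.238, 0.971, -0.001]
wrist_force: [-0.5, 0.1, -5.4]
width: 30.6
grasp_force: 50.0
```

>>> servo_tool:
  commands:
    - [[-0.025,0.012,0.006],[0,0,-0.05],-0.7]
    - [[-0.05,0.025,0.012],[0,0,-0.1],-0.7]
    - [[-0.08,0.038,0.018],[0,0,-0.15],-0.7]
    - [[-0.112,0.051,0.025],[0,0,-0.204],-0.7]
    - [[-0.112,0.051,0.025],[0,0,-0.204],-0.7]

```text
clock: 23.63
ee_pos: [584.3, 117.1, 113.0]
tool_rot: [-0.001, 0.08, 0.997, -0.0]
wrist_force: [1.1, -0.5, -5.5]
width: 30.6
grasp_force: 50.0
```

```bash
python3 - <<'E'
from fit import *
from plan import *
plan([])
d=pic('wrist','w12')
im=d['color'][:,:,::-1].copy(); g=(584,118,-.17)
R_=lambda x,y,z:[g[0]+x*np.cos(g[2])-y*np.sin(g[2]),g[1]+x*np.sin(g[2])+y*np.cos(g[2]),z]
for Q in rest('largest'):
    uv=cv2.convexHull(np.array([proj(d,R_(*q)) for q in Q]).round().astype(np.int32)); cv2.polylines(im,[uv],True,(0,0,255),1)
cv2.imwrite('pics/w12.png',im)
E
```

```text
t 23.63 now [584.3 117.1 113. ] yaw 2.981 w 30.6 F [ 1.1 -0.5 -5.5] j6 -1.4
```

View pics/w12.png

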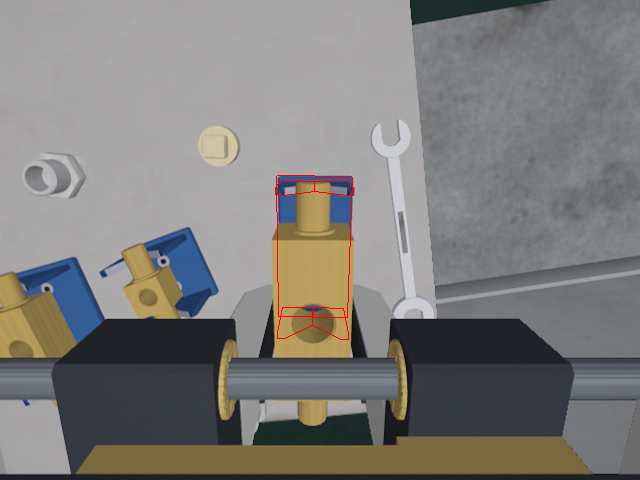

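The outline of the largest rest matches, and the nut's pin at (313,205) is centred over the V. Lowering.

>>> servo_tool:
  commands:
    - [[0,0,0.05],[0,0,0],-0.7]
    - [[0,0,0.1],[0,0,0],-0.7]
    - [[0,0,0.14],[0,0,0],-0.7]
    - [[0,0,0.168],[0,0,0],-0.7]
    - [[0,0,0.168],[0,0,0],-0.7]

```text
clock: 24.1
ee_pos: [580.0, 117.8, 44.6]
tool_rot: [-0.004, 0.082, 0.997, -0.0]
wrist_force: [-0.8, -0.4, -6.1]
width: 31.2
grasp_force: 50.0
```

>>> servo_tool:
  commands:
    - [[0,0,0.003],[0,0,0],-0.7]
    - [[0,0,0.006],[0,0,0],-0.7]
    - [[0,0,0.009],[0,0,0],-0.7]
    - [[0,0,0.012],[0,0,0],-0.7]
    - [[0,0,0.012],[0,0,0],-0.7]

```text
clock: 24.52
ee_pos: [583.7, 117.7, 43.4]
tool_rot: [0.0, 0.082, 0.997, 0.0]
wrist_force: [-0.0, 0.3, -5.3]
width: 30.4
grasp_force: 50.0
```

>>> servo_tool:
  commands:
    - [[0,0,0.002],[0,0,0],-0.7]
    - [[0,0,0.004],[0,0,0],-0.7]
    - [[0,0,0.006],[0,0,0],-0.7]
    - [[0,0,0.007],[0,0,0],-0.7]
    - [[0,0,0.007],[0,0,0],-0.7]

```text
clock: 24.93
ee_pos: [583.9, 118.1, 40.8]
tool_rot: [0.001, 0.082, 0.997, 0.0]
wrist_force: [-1.0, 2.2, -0.3]
width: 30.4
grasp_force: 50.0
```

Making contact. A touch lower, then release and retreat.

>>> servo_tool:
  commands:
    - [[0,0,0.002],[0,0,0],-0.7]
    - [[0,0,0.002],[0,0,0],-0.7]
    - [[0,0,0.002],[0,0,0],-0.3]

```text
clock: 25.18
ee_pos: [584.1, 118.1, 40.0]
tool_rot: [0.001, 0.082, 0.997, 0.0]
wrist_force: [0.2, 3.4, 2.4]
width: 32.0
grasp_force: 1.6
```

>>> servo_tool:
  commands:
    - [[0,0,0],[0,0,0],0.1]
    - [[0,0,0],[0,0,0],0.1]
    - [[0,0,0],[0,0,0],0.1]
    - [[0,0,-0.1],[0,0,0],0.1]
    - [[0,0,-0.2],[0,0,0],0.1]

```text
clock: 25.6
ee_pos: [580.9, 117.1, 117.1]
tool_rot: [-0.004, 0.082, 0.997, -0.001]
wrist_force: [2.0, 1.3, 0.4]
width: 51.0
grasp_force: 0.0
```

>>> servo_tool:
  commands:
    - [[0.1,0,-0.1],[0,0,0],0.1]
    - [[0.2,0,-0.2],[0,0,0],0.1]
    - [[0.3,0,-0.3],[0,0,0],0.1]
    - [[0.4,0,-0.35],[0,0,0],0.1]
    - [[0.45,0,-0.35],[0,0,0],0.1]

```text
clock: 26.02
ee_pos: [425.5, 143.4, 251.9]
tool_rot: [0.002, 0.082, 0.997, -0.0]
wrist_force: [-0.9, -0.6, 1.4]
width: 51.0
grasp_force: 0.0
```

```bash
python3 - <<'E'
from fit import *
from plan import *
plan([])
for c in('scene','top'):
    d=pic(c,c+'9')
    if c=='scene': cv2.imwrite('pics/s9c.png',cv2.resize(d['color'][150:350,170:470,::-1],None,fx=2.5,fy=2.5))
    for k,g in (('small',(586,15,.19)),('medium',(605,-173,.05)),('large',(609,-70,.12)),('largest',(584,118,-.17))):
        try: p,s,m=fit(d,'nut',k,g,40,38); print(c,k,np.round(p,2),round(s,3))
        except ValueError: print(c,k,'hidden')
    print([(np.round(world(d,f['point'])).tolist(),round(f['confidence'],2)) for f in find_in(c,'brass_plug_1')[:2]])
E
```

```text
t 26.02 now [425.5 143.4 251.9] yaw 2.977 w 51.0 F [-0.9 -0.6  1.4] j6 -1.33
scene small [5.9223e+02 1.7380e+01 2.6000e-01] 0.768
scene medium [ 6.1059e+02 -1.7285e+02  1.2000e-01] 0.832
scene large [ 6.137e+02 -6.897e+01  1.800e-01] 0.834
scene largest [ 5.8689e+02  1.2059e+02 -1.1000e-01] 0.858
[([503.0, -145.0, 10.0], 0.62), ([506.0, 59.0, 12.0], 0.61)]
top small [5.8745e+02 1.4200e+01 2.1000e-01] 0.828
top medium [ 6.0676e+02 -1.7433e+02  4.0000e-02] 0.863
top large [ 6.0955e+02 -7.1170e+01  1.0000e-01] 0.881
top largest [ 5.8299e+02  1.1748e+02 -1.5000e-01] 0.892
[([506.0, -142.0, 7.0], 0.59), ([502.0, 64.0, 8.0], 0.52)]
```

View pics/s9c.png

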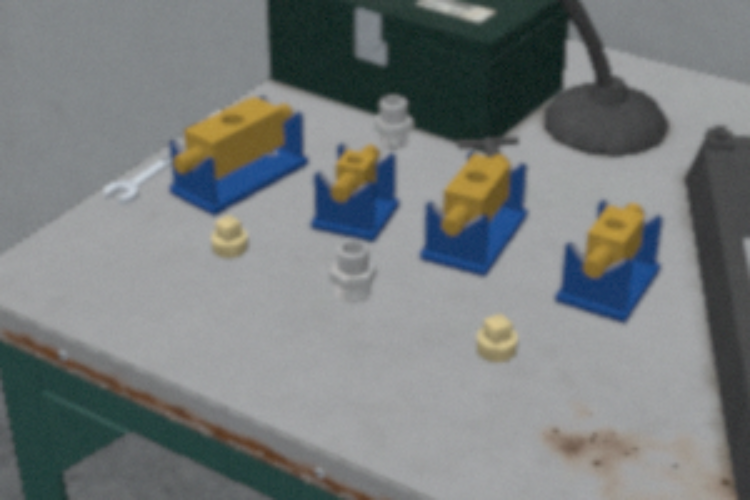

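All four nuts are seated in their own rests, within about 2 mm of the top-camera rest poses, and both plugs are where they were. The gripper is clear of everything.

```bash
python3 -c "
from cell import r
print(r.finish_job())"
```

```text
the job is handed in; nothing more can be done
None
```

All four trunnion nuts are set down in their own V-rests, each within about 2 mm of where the top camera put its rest. Both plugs are where they stood, and the job was handed in at about 26 s of the 109 s; the hand-in gave no verdict.

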